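# Close up the clip-tray row and clamp it

### The arm

A 7-joint arm with a two-finger parallel gripper is mounted at the origin on the work surface. World frame = base frame: x ahead of the robot, y to its left, z up, the work surface at z = 0. Lengths are in m, angles in rad, forces in N, time in s.
With the tool pointing down it reaches from about 0.4 to 0.9 m from the base axis. Payload 5.6 kg.
Tool frame: the origin (TCP) lies midway between the tips of the shut fingers; the grasp point (between the pads) lies 19 mm behind it; z points along the fingers, y is the line along which they close (so a half turn about z gives the same grasp; the last joint's range is limited). The gripper opens to 92 mm and grips with 3 to 60 N. Pads are 20 mm wide; open, the fingers measure 128 mm over their backs; the gripper's body (75 mm by 189 mm) begins 69 mm behind the grasp point.
Start: joints at [-1.204, 0.468, -0.012, 1.603, 0.006, 1.071, -0.056], TCP at [0.259, 0.596, 0.177] pointing down, gripper open.
Joint ranges: [-2.53, 2.53], [-0.31, 2.02], [-1.57, 1.55], [0.28, 2.44], [-1.29, 4.43], [0.15, 1.84], [-2.92, 2.92]. Speed limits (rad/s): [2.57, 2.57, 3.14, 3.14, 3.14, 3.14, 3.14].

### API

Orientations are given as a 3x3 rotation matrix whose columns are the frame's x, y, z axes.
In Python, from station import env, effector, solver, viewer, workorder, search_frame, tip_of gives the robot as it stands. Calls block until the motion is done:
- env.reach(position, orientation): joint-space move of the TCP to a pose.
- env.movel(position, frame=None, rate=0.15): straight line of the TCP; frame=None keeps the orientation; rate is the mean speed in m/s.
- env.goto_joints(angles): joint-space move.
- effector.release() and effector.grasp(squeeze=None): open the fingers fully, or close them until they stop; squeeze is the grip in N (None keeps the last).
- env.pause(seconds).
- solver.inverse_kinematics(position, orientation): joint angles nearest the present ones, or None.
- env.sense(): the state.
- viewer.read_camera(name): name is "side" or "top" or "wrist"; returns (picture, depth): 400x640x3 uint8, red, green, blue; 400x640 float32, m along the optical axis (not along the pixel's ray), 0 where there is no reading.
- viewer.camera_info(name): a dict with "intrinsics" (3x3 intrinsics, pixels), "dist_coeffs" ([k1, k2, p1, p2, k3] as OpenCV has them; the pictures are not rectified), "eye" and "rotation" of the camera in the world; the wrist camera has in their place "T_tool_cam" (4x4, takes a point from camera to tool coordinates, whose origin is the TCP and whose axes are the flange's). Camera axes: x right, y up, looking along -z (the intrinsics and any distortion apply to the point x, -y, -z); pixel columns grow to the right and rows downward; lengths in m; the calibration is good to about 2 mm. A picture is of the moment at which its call begins: read the wrist's pose just before it. camera_info takes no time and is no camera call.
A pose or a line that the arm cannot do raises env.PlanningError and nothing moves.
- workorder.finish_job(): hands the job in; it is judged then, once.
Trained networks look in the newest picture that a camera, given by its name, has taken for a name from the list of things; names that differ only in an ending like _2 or _b are one class to them, and where a whole thing is asked for, a point or a joint stands for the part that bears it (a point fixed in the world has none). Each returns a list of dicts, best first, with "score" (0 to 1); they miss things now and then, are a little off and sometimes report something else, mostly with a low value. They report only what shows in the picture. A call takes as long as a camera call. They do not tell look-alikes from the thing itself.
- search_frame(camera, name): "at" ([x, y, z] in m, in world coordinates, good to about 4 mm: the middle of the surface that is visible of it).
- tip_of(camera, name): "at" ([x, y, z] in m, in world coordinates, good to about 4 mm: a listed point, or the origin of a listed thing).
The state is a dict: "t": time; "joint_positions": joint angles; "joint_velocities": joint speeds; "tau": joint torques, N m; "ee_pos": TCP position; "tcp_rot": TCP orientation; "wrist_force": force on the tool from outside, world axes, zero at the start; "moment": the same for the moment, N m; "gripper_width": finger opening in m; "grasp_force": force on a finger pad.
Only numpy, scipy, OpenCV 4.12 (cv2) and the standard library are available. Lean on these libraries where they do the work, as an engineer would, in place of code of your own. Each camera call takes 0.05 s, during which the arm holds its last target. There are 200 camera calls.

### The job

Shut the flap of the loose black clip tray, then take the hex deep socket out of the gap between the two trays and lay it in the saucer. Slide the loose tray back against the wooden fence and along it until it butts flush against the fixed tray, then swing the toggle clamp over so that its foot holds the shut flap down. Do not shift the saucer or the other things on the shelf.

Things in the scene. Friction and masses are not known exactly. Their poses are not given: they have to be found in the camera images.
- dock: fixed plywood base, 12 mm thick; local x away from the robot, y left along the tray row; origin on the shelf surface under the row's centre line. Spans local x -78..118, y -230..210 mm. A wooden fence (12 mm thick, 30 mm high above the base) runs along y, near face at x = 45 mm. A fixed black tray fills x -45..45, y 85..205 mm, against the fence
- butt (a point): point at the base's top, middle of the bottom edge of the fixed tray's right end face (looks to dock -y), which the loose tray must butt against; axes as the dock's. The fixed tray is like the loose one, its shut flap 50 mm above the base
- clamp_pivot (a point): pivot of the toggle clamp, at dock local (85, 25, 90) mm, behind the fence; hinge axis = dock y. Two steel cheeks (30 x 32 mm overall) carry it, up to 100 mm above the shelf
- clamp_foot (a point): underside of the clamp's rubber foot (diameter 20 mm), on the arm 85 mm from the pivot and 28 mm below the arm's centre line. Arm: steel, 18 mm wide, 14 mm high, 100 mm long, then a round black grip, diameter 22 mm, to 130 mm from the pivot
- clamp (a joint): clamp arm angle, rad. 0: arm level, pointing from the pivot towards dock -x (the robot), foot on the shut flap of a tray below; -0.10: lower stop with nothing under it; 1.85: open stop, arm upright and leaning 16 degrees back, away from the robot. The heavy arm (0.35 kg, damped) falls to either side once past upright (1.57)
- tray: loose black plastic clip tray, 90 mm (its x) x 120 mm (its y), walls 45 mm high, about 0.23 kg, standing on the dock base; origin at the centre of its underside, axes nearly the dock's at the start
- tray_end (a point): point on the loose tray: middle of the bottom edge of its left end face (tray local (0, 60, 0) mm), the face to butt against the fixed tray
- flap (a joint): angle of the loose tray's flap, rad: 0 is shut (level, its top 50 mm above the tray's underside), 1.85 fully open. It hinges on the tray's near edge (axis along tray y, at tray local x -43, z 47 mm) and opens up and towards the robot; plate 88 mm deep, 118 mm wide, 4 mm thick; stiff hinge, stays where left
- socket: green steel deep socket with a hexagonal body, 90 mm long along its x, 30 mm across flats, 0.25 kg, lying on the dock base in the gap between the trays; origin at the centre of its underside
- socket_mid (a point): centre of the socket's body
- saucer: white ceramic saucer, 150 mm diameter, rim 20 mm high, slightly dished, loose on the shelf; origin at the centre of its underside
- canister: bystander: clear screw-top canister, 94 mm diameter, 134 mm tall; origin at its underside
- stud_installer: bystander: blue aluminium wheel stud installer, 110 mm long, 36 mm diameter, lying; origin at its underside
- spanner: bystander: steel spanner 180 mm long, lying; origin near its middle
- spray: bystander: grey spray can, 66 mm diameter, 190 mm tall; origin at its underside
- mug: bystander: mug, 80 mm diameter, 90 mm tall; origin at its underside
- carton: bystander: cardboard carton 90 x 130 x 60 mm; origin at its underside
Not all that is in view belongs to the job. Leave any orange or pink look-alike of the socket alone. There is more than one size of the tray; the one meant has the size given above.

How it is judged:
By the outcome, as a careful person would: the job done as asked, in the order asked, and still so for the second after the job is handed in, with the robot touching nothing.
It also fails if it takes over 72 s, if anything falls off the work surface, if the arm or the gripper's body presses on something with over 40 N, if the wrist force passes 120 N, or if a joint passes its speed limit or range.

## Working session

There is one attempt and no reset: what is moved stays moved. The work goes in short steps, each a Python script; the robot and the scene stay as the last script left them, time stands still between calls to the robot, and variables do not carry over. Pictures are saved under pics/ and viewed, at most 12 in all, crops included, and the job is handed in when it is done.

```bash
mkdir -p pics; ls; cat > h.py <<'E'
import numpy as np, cv2
from station import env, effector, solver, viewer, workorder, search_frame, tip_of
def cloud(cam):
    s=env.sense(); img,d=viewer.read_camera(cam); ci=viewer.camera_info(cam)
    K=np.array(ci["intrinsics"]); D=np.array(ci["dist_coeffs"],float)
    v,u=np.mgrid[0:400,0:640]
    p=cv2.undistortPoints(np.stack([u,v],-1).reshape(-1,1,2).astype(float),K,D).reshape(400,640,2)
    P=np.stack([p[...,0]*d,-p[...,1]*d,-d],-1)
    if "T_tool_cam" in ci:
        T=np.array(ci["T_tool_cam"]); R=np.array(s["tcp_rot"])
        W=(P@T[:3,:3].T+T[:3,3])@R.T+np.array(s["ee_pos"])
    else: W=P@np.array(ci["rotation"]).T+np.array(ci["eye"])
    W[d==0]=np.nan
    return img,W
def save(img,n): cv2.imwrite(f"pics/{n}.png",img[...,::-1])
E
python3 - <<'E'
from h import *
np.set_printoptions(precision=4,suppress=True)
for c in ("top","side"):
    img,W=cloud(c); save(img,c+"0"); np.save(c+"0.npy",W)
    for n in "dock tray socket saucer canister stud_installer spanner spray mug carton".split():
        print(c,n,[(np.round(r["at"],3).tolist(),round(r["score"],2)) for r in search_frame(c,n)[:4]])
    for n in "dock tray butt clamp_pivot clamp_foot tray_end socket_mid saucer".split():
        print(c,"TIP",n,[(np.round(r["at"],3).tolist(),round(r["score"],2)) for r in tip_of(c,n)[:3]])
s=env.sense(); print(s["t"],s["tcp_rot"],s["gripper_width"])
E
```

```text
pics
top dock [([0.601, 0.007, 0.011], 0.64)]
top tray [([0.311, -0.398, 0.036], 0.88), ([0.213, -0.266, 0.039], 0.82), ([0.571, -0.119, 0.028], 0.59), ([0.667, 0.014, 0.185], 0.27)]
top socket [([0.785, -0.044, 0.025], 0.8), ([0.566, 0.007, 0.041], 0.62), ([0.398, 0.003, 0.029], 0.56)]
top saucer [([0.509, -0.397, 0.01], 0.87)]
top canister [([0.51, 0.368, 0.132], 0.73), ([0.764, -0.298, 0.043], 0.43)]
top stud_installer [([0.366, 0.224, 0.038], 0.55)]
top spanner [([0.345, -0.222, 0.01], 0.55), ([0.6, 0.01, 0.012], 0.47)]
top spray [([0.704, 0.342, 0.167], 0.74)]
top mug [([0.764, -0.3, 0.044], 0.85), ([0.601, 0.009, 0.013], 0.65)]
top carton [([0.771, 0.122, 0.064], 0.9), ([0.568, -0.114, 0.031], 0.39), ([0.598, 0.008, 0.014], 0.36)]
top TIP dock [([0.574, -0.02, -0.003], 0.72), ([0.562, -0.119, 0.01], 0.58)]
top TIP tray [([0.315, -0.404, -0.001], 0.77), ([0.216, -0.27, 0.001], 0.69), ([0.564, -0.119, 0.01], 0.68)]
top TIP butt []
top TIP clamp_pivot [([0.653, 0.014, 0.086], 0.72)]
top TIP clamp_foot [([0.642, 0.012, 0.18], 0.55)]
top TIP tray_end [([0.179, -0.293, -0.0], 0.96), 
[... 1004 characters left out ...]
-0.294, 0.002], 0.63), ([0.574, -0.02, -0.004], 0.56)]
side TIP tray [([0.214, -0.268, -0.002], 0.9), ([0.566, -0.117, 0.008], 0.72), ([0.312, -0.407, -0.004], 0.72)]
side TIP butt [([0.565, 0.065, 0.013], 0.67)]
side TIP clamp_pivot [([0.654, 0.008, 0.09], 0.89)]
side TIP clamp_foot [([0.643, 0.011, 0.178], 0.56)]
side TIP tray_end [([0.284, -0.445, -0.001], 0.95), ([0.574, -0.014, -0.002], 0.72), ([0.174, -0.298, -0.001], 0.7)]
side TIP socket_mid [([0.397, 0.002, 0.016], 0.71), ([0.656, 0.01, 0.092], 0.7), ([0.571, 0.004, 0.031], 0.56)]
side TIP saucer [([0.503, -0.39, -0.002], 0.72)]
1.9 [[-0.9172  0.3985  0.0001]
 [ 0.3985  0.9172  0.    ]
 [-0.0001  0.     -1.    ]] 0.09162573006826372
```

View pics/top0.png

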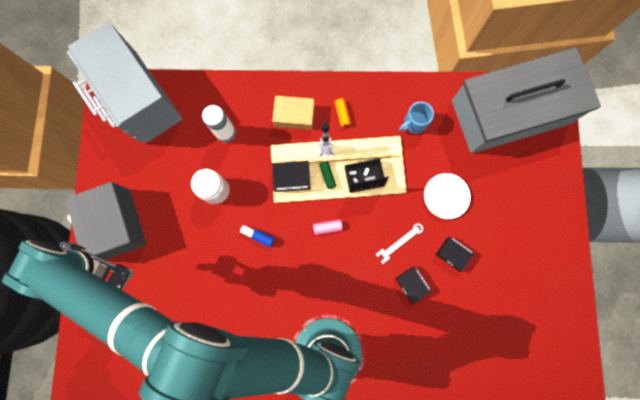

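View pics/side0.png

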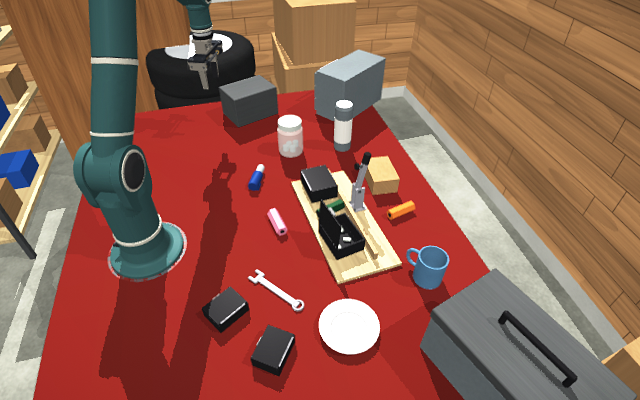

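The top view shows the dock near pixel (337,168), the open loose tray at (367,176), the green socket at (327,174), the saucer at (447,196) and the upright clamp at (326,140). The two small black trays off the dock, the pink piece and the orange piece are decoys. Next I'll fit the geometry from the top cloud.

```bash
python3 - <<'E'
from h import *
np.set_printoptions(precision=4,suppress=True)
img=cv2.imread("pics/top0.png")[...,::-1].astype(int)
for cam in ("top","side"):
    W=np.load(cam+"0.npy"); img=cv2.imread(f"pics/{cam}0.png")[...,::-1].astype(int)
    X,Y,Z=W[...,0],W[...,1],W[...,2]
    box=(X>.46)&(X<.71)&(Y>-.28)&(Y<.24)
    def rect(m,n):
        p=W[m][:,:2].astype(np.float32); 
        if len(p)<5: return print(n,len(p))
        (c,s,a)=cv2.minAreaRect(p*1000); print(cam,n,len(p),np.round(c,1),np.round(s,1),round(a,2),"zmed",np.round(np.median(W[m][:,2]),4))
    rect(box&(Z>.007)&(Z<.017)&(img[...,0]>120)&(img[...,1]>100),"base")
    dark=(img.max(-1)<75)
    rect(box&(Y>.05)&(Z>.055)&(Z<.07)&(X<.63)&dark,"fixedlid")
    rect(box&(Z>.035)&(Z<.049)&(X>.6)&(Y<-.07),"fence")
    g=box&(img[...,1]>img[...,0]+15)&(img[...,1]>img[...,2]+5)
    rect(g,"socket")
    t=box&(Y<-.03)&(X<.625)&dark
    rect(t&(Z>.048)&(Z<.064),"traywall")
    f=t&(Z>.066)
    rect(f,"flap")
    p=W[f]
    for lo in np.arange(.06,.16,.01):
        q=p[(p[:,2]>lo)&(p[:,2]<=lo+.01)]
        if len(q): print(round(lo+.005,3),len(q),np.median(q,0),q[:,1].min(),q[:,1].max())
E
```

```text
top base 3780 [590.8 -25.9] [202.5 445.8] 4.36 zmed 0.0123
top fixedlid 770 [559.3 125.1] [ 77.2 112. ] 4.21 zmed 0.0628
top fence 186 [ 619.5 -140.1] [ 41.1 136.7] 4.3 zmed 0.0419
top socket 221 [565.6   8.4] [88.5 27.8] 18.53 zmed 0.0409
top traywall 46 [ 562.1 -114.2] [ 87.1 114.6] 11.63 zmed 0.0559
top flap 245 [ 527.5 -126.1] [ 44.4 122.3] 31.16 zmed 0.1096
0.065 11 [ 0.515  -0.102   0.0679] -0.17577067606539698 -0.06680220106165329
0.075 27 [ 0.5208 -0.1209  0.0746] -0.17771122302461456 -0.07267417365272773
0.085 26 [ 0.5203 -0.1169  0.0844] -0.17390569676769596 -0.06604808959866061
0.095 30 [ 0.5232 -0.127   0.095 ] -0.17598050750504793 -0.0655969488151745
0.105 30 [ 0.5235 -0.1227  0.1049] -0.17767955427764384 -0.06497067831578512
0.115 31 [ 0.5228 -0.1172  0.1154] -0.17590567305425583 -0.0642873430854053
0.125 27 [ 0.5228 -0.116   0.1258] -0.1687113500027863 -0.06406979508714064
0.135 30 [ 0.524  -0.1158  0.1338] -0.1744273397998555 -0.06361585350833297
0.145 31 [ 0.5226 -0.1028  0.1458] -0.16330312114175666 -0.0660207514198821
0.155 2 [ 0.5326 -0.1521  0.1504] -0.1597534774
[... 388 characters left out ...]
7 zmed 0.1106
0.065 21 [ 0.5228 -0.1362  0.0679] -0.1815137453975958 -0.07631205150798714
0.075 57 [ 0.5202 -0.1251  0.0751] -0.1836341334514363 -0.07450867277149509
0.085 59 [ 0.5226 -0.1352  0.085 ] -0.183279057854411 -0.07168727681585041
0.095 55 [ 0.5217 -0.127   0.0953] -0.1819913284886885 -0.07169693473785144
0.105 61 [ 0.5223 -0.129   0.1048] -0.18276820231347624 -0.06700019075943664
0.115 59 [ 0.5245 -0.1365  0.1148] -0.18210367296816532 -0.07411282631796323
0.125 64 [ 0.5241 -0.1282  0.125 ] -0.18311286867391252 -0.07201753662855115
0.135 60 [ 0.526  -0.1329  0.1346] -0.18444998438471005 -0.06702499309034027
0.145 77 [ 0.5262 -0.1322  0.1453] -0.18410769512539427 -0.0685770799987393
```

```bash
cat >> h.py <<'E'
np.set_printoptions(precision=4,suppress=True)
def R(psi):
    c,s=np.cos(psi),np.sin(psi); return np.array([[-c,-s,0],[-s,c,0],[0,0,-1.]])
def rot(psi): c,s=np.cos(psi),np.sin(psi); return np.array([[c,-s],[s,c]])
def loc(o,psi,p): return np.r_[np.array(o)+rot(psi)@np.array(p[:2]),p[2]]
DO=(.572,-.0195); DY=.081
def dk(*p): return loc(DO,DY,p)
def st(n=""):
    s=env.sense(); print(n,"t",round(s["t"],2),"p",np.array(s["ee_pos"]),"F",np.array(s["wrist_force"]),"w",round(s["gripper_width"],4),"g",np.round(s["grasp_force"],1)); return s
E
python3 - <<'E'
from h import *
T=(.563,-.118); ty=.21
effector.grasp(10); st()
p=env.sense()["ee_pos"]
env.movel([p[0],p[1],.25],rate=.25)
env.reach(loc(T,ty,(-.085,-.003,.22)),R(ty)); st("above")
def C(th,r,d): return loc(T,ty,(-.043+r*np.cos(th)-.003*np.sin(th)-.010-d,-.003,.059+r*np.sin(th)+.003*np.cos(th)))
env.movel(C(1.6,.072,.025),rate=.25)
for th in (1.5,1.25,1.0,.75,.5,.25,.06,-.02):
    env.movel(C(th,.072,0),rate=.12); st(th)
env.movel(C(.0,.06,0)+[0,0,-.002],rate=.1); st("press")
p=env.sense()["ee_pos"]; env.movel([p[0]-.02,p[1],.25],rate=.3)
img,W=cloud("wrist"); save(img,"w1"); np.save("w1.npy",W)
img,W=cloud("side"); save(img[150:350,220:460].repeat(2,0).repeat(2,1),"s1"); st()
for c in("side","wrist"):
  if c=="wrist": viewer.read_camera(c)
  for n in("tray","tray_end","socket"): print(c,n,[(np.round(r["at"],3).tolist(),round(r["score"],2)) for r in tip_of(c,n)[:4]])
E
```

```text
t 3.24 p [0.259  0.5962 0.1767] F [-0.0899 -0.5905  0.7049] w 0.0006 g 0.0
above t 6.39 p [ 0.4808 -0.138   0.2199] F [ 0.4319 -0.129   0.0636] w 0.0002 g 0.0
1.5 t 7.32 p [ 0.5143 -0.1317  0.1319] F [0.0114 0.4306 0.3078] w 0.0004 g 0.0
1.25 t 7.62 p [ 0.5308 -0.128   0.1283] F [-0.5671 -0.1103 -0.0537] w 0.0002 g 0.0
1.0 t 7.92 p [ 0.5467 -0.1245  0.121 ] F [-0.1629 -0.838  -0.0289] w 0.0004 g 0.0
0.75 t 8.22 p [ 0.5606 -0.1215  0.11  ] F [ 0.3309 -0.2494  0.1371] w 0.0006 g 0.0
0.5 t 8.52 p [ 0.5715 -0.1192  0.096 ] F [-0.0087 -0.4334 -0.9051] w 0.0007 g 0.0
0.25 t 8.82 p [ 0.5787 -0.1176  0.0795] F [-0.2202  0.0045  0.1098] w 0.0003 g 0.0
0.06 t 9.08 p [ 0.5814 -0.117   0.0661] F [ 0.1147 -0.1017 -0.4297] w 0.0004 g 0.0
-0.02 t 9.33 p [ 0.582  -0.117   0.0605] F [-0.8465  0.8398 -0.4692] w 0.0004 g 0.0
press t 9.6 p [ 0.5702 -0.1197  0.0602] F [-0.6554 -0.4632 -0.0027] w 0.0007 g 0.0
 t 10.48 p [ 0.5492 -0.1192  0.2479] F [-0.2438 -0.2946 -0.4826] w 0.0006 g 0.0
side tray [([0.311, -0.408, -0.008], 0.88), ([0.566, -0.119, 0.011], 0.74), ([0.212, -0.269, -0.0], 0.66)]
side tray_end [([0.172, -0.296, -0.001], 0.82), ([0.57, 0.005, 0.028], 0.71), ([0.557, -0.057, 0.011], 0.65), ([0.286, -0.446, 0.001], 0.62)]
side socket [([0.394, 0.004, 0.001], 0.75), ([0.79, -0.044, 0.001], 0.64), ([0.568, 0.003, 0.011], 0.44)]
wrist tray [([0.565, -0.12, 0.01], 0.9), ([0.762, -0.299, 0.0], 0.27), ([0.563, 0.065, 0.01], 0.2)]
wrist tray_end [([0.553, -0.058, 0.009], 0.73)]
wrist socket [([0.565, 0.007, 0.014], 0.93), ([0.4, 0.007, -0.001], 0.92), ([0.718, 0.354, -0.0], 0.29)]
```

View pics/w1.png

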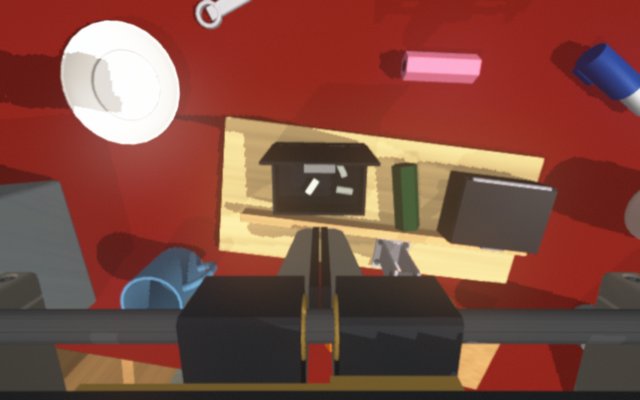

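View pics/s1.png

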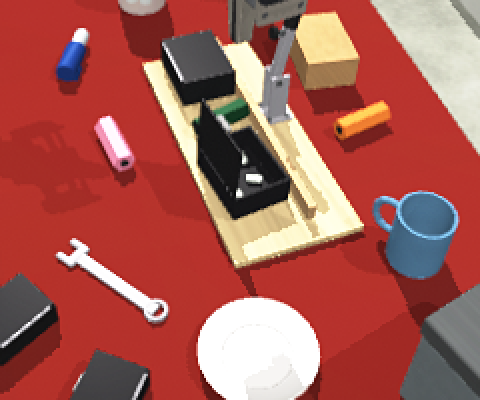

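The wrist view shows the flap's free edge still up (row 143-165), with the tray interior visible at (320,185). The side view agrees, so the flap is not shut. I'll measure its angle and probe while pushing.

```bash
cat >> h.py <<'E'
def flap():
    img,W=cloud("side"); X,Y,Z=np.moveaxis(W,-1,0)
    m=(X>.46)&(X<.64)&(Y>-.26)&(Y<-.03)&(Z>.066)&(Z<.2)&(img.max(-1)<75)&(Y<-.07)&(Y>-.17)
    p=W[m]
    for lo in np.arange(.066,.17,.02):
        q=p[(p[:,2]>lo)&(p[:,2]<=lo+.02)]
        if len(q)>3: print(round(lo+.01,3),len(q),np.median(q,0),np.percentile(q[:,0],[5,95]))
E
python3 - <<'E'
from h import *
flap()
T=(.564,-.119); ty=.21
p=env.sense()["ee_pos"]
def C(th,r,d): return loc(T,ty,(-.043+r*np.cos(th)-.003*np.sin(th)-.010-d,-.003,.059+r*np.sin(th)+.003*np.cos(th)))
env.movel(loc(T,ty,(-.095,-.003,.22)),R(ty),rate=.25)
env.movel(C(1.6,.06,.035),rate=.25); st()
for th in (1.5,1.2,.9):
    env.movel(C(th,.06,0),rate=.1); st(th)
img,W=cloud("side"); save(img[150:350,220:460].repeat(2,0).repeat(2,1),"s2"); flap()
E
```

```text
0.076 89 [ 0.5196 -0.1238  0.0766] [0.5102 0.5286]
0.096 103 [ 0.5201 -0.1226  0.0964] [0.5116 0.5303]
0.116 98 [ 0.5224 -0.1247  0.1157] [0.513  0.5308]
0.136 115 [ 0.5242 -0.1238  0.1369] [0.5146 0.5327]
0.156 23 [ 0.5247 -0.1221  0.1472] [0.5151 0.5333]
 t 11.94 p [ 0.475  -0.1417  0.1194] F [-0.3465 -0.215   0.3275] w 0.0005 g 0.0
1.5 t 12.5 p [ 0.514  -0.1329  0.1195] F [0.0908 0.251  1.2375] w 0.0001 g 0.0
1.2 t 12.83 p [ 0.5311 -0.1291  0.1159] F [-0.2798 -0.3558 -0.0133] w 0.0003 g 0.0
0.9 t 13.17 p [ 0.5466 -0.1258  0.1075] F [ 0.4369  0.5242 -0.5063] w 0.0007 g 0.0
0.076 94 [ 0.5193 -0.1209  0.0758] [0.5102 0.5286]
0.096 102 [ 0.5208 -0.1215  0.0965] [0.5107 0.5303]
0.116 105 [ 0.5238 -0.1268  0.1161] [0.5133 0.532 ]
0.136 112 [ 0.5243 -0.1247  0.1376] [0.5145 0.5337]
0.156 29 [ 0.5279 -0.1265  0.1479] [0.5177 0.5362]
0.176 7 [ 0.5356 -0.1288  0.1784] [0.5353 0.5365]
```

View pics/s2.png

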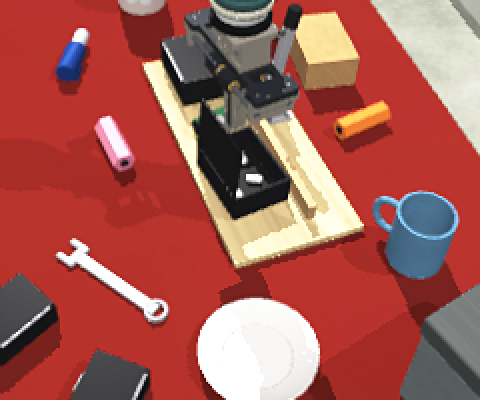

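```bash
python3 - <<'E'
from h import *
s=st(); tcp=np.array(s["ee_pos"]); print(s["tcp_rot"],s["joint_positions"])
ims=[]
for cam in("side","top"):
    img,W=cloud(cam); ci=viewer.camera_info(cam); Rm=np.array(ci["rotation"])
    def px(q):
        P=(np.array(q)-ci["eye"])@Rm; P=np.array([P[0],-P[1],-P[2]])
        return cv2.projectPoints(P[None],np.zeros(3),np.zeros(3),np.array(ci["intrinsics"]),np.array(ci["dist_coeffs"],float))[0].ravel()
    a=px(tcp); b=px(tcp+[0,0,.1]); print(cam,a,b)
    X,Y,Z=np.moveaxis(W,-1,0)
    m=(abs(X-tcp[0])<.12)&(abs(Y-tcp[1])<.15)&(Z>.16)&(Z<.4); q=W[m]; print(len(q),np.median(q,0),q.min(0),q.max(0))
    im=img.copy(); 
    for u,c in((a,(255,255,0)),(b,(255,0,255))): cv2.circle(im,tuple(int(v) for v in u),2,c,-1)
    c0=a.astype(int); ims.append(cv2.resize(im[c0[1]-60:c0[1]+50,c0[0]-70:c0[0]+70],(700,550))[:, :390+10])
    ims[-1]=cv2.resize(im[c0[1]-60:c0[1]+60,c0[0]-60:c0[0]+60],(400,400),interpolation=cv2.INTER_NEAREST)
save(np.hstack(ims),"c3")
E
```

```text
t 13.27 p [ 0.5464 -0.126   0.1079] F [ 0.8154 -0.061   0.1521] w 0.0008 g 0.0
[[-0.9781 -0.208  -0.0005]
 [-0.208   0.9781 -0.0001]
 [ 0.0005  0.     -1.    ]] [-0.3815  0.467   0.7063  1.9202 -0.3842  0.8929  2.2983]
side [336.548  221.5283] [338.0305 194.8692]
2629 [ 0.5374 -0.1587  0.2782] [ 0.4962 -0.2256  0.1601] [0.6659 0.0199 0.3999]
top [369.5556 175.8765] [372.725  168.7864]
369 [ 0.5488 -0.1815  0.2752] [ 0.5234 -0.2226  0.1617] [0.6662 0.0237 0.3255]
```

View pics/c3.png

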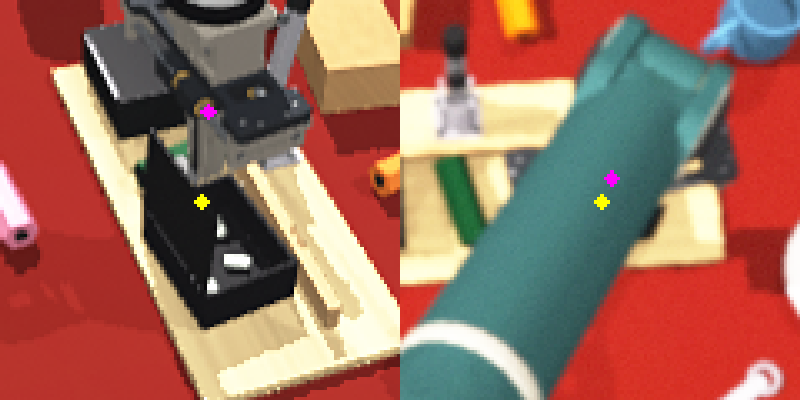

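The crop shows the TCP marker at (202,202), on the inner side of the flap. The visible finger end is at about (205,185), some 19 mm above it, and the flap hasn't moved. I'll check the finger depth numerically.

```bash
python3 - <<'E'
from h import *
img,W=cloud("side")
for v in range(186,236,3):
    print(v,[(u,img[v,u].mean().astype(int),*(W[v,u]*1000).round().astype(int)) if np.isfinite(W[v,u,0]) else (u,) for u in (324,328,332,336,340,344)])
E
```

```text
186 [(324, np.int64(86), np.int64(566), np.int64(75), np.int64(64)), (328, np.int64(81), np.int64(518), np.int64(-128), np.int64(246)), (332, np.int64(40), np.int64(524), np.int64(-143), np.int64(257)), (336, np.int64(35), np.int64(528), np.int64(-161), np.int64(272)), (340, np.int64(80), np.int64(535), np.int64(-171), np.int64(279)), (344, np.int64(41), np.int64(545), np.int64(-172), np.int64(278))]
189 [(324, np.int64(27), np.int64(563), np.int64(65), np.int64(61)), (328, np.int64(26), np.int64(576), np.int64(63), np.int64(59)), (332, np.int64(39), np.int64(521), np.int64(-154), np.int64(257)), (336, np.int64(37), np.int64(530), np.int64(-155), np.int64(257)), (340, np.int64(32), np.int64(533), np.int64(-178), np.int64(275)), (344, np.int64(44), np.int64(544), np.int64(-175), np.int64(271))]
192 [(324, np.int64(22), np.int64(564), np.int64(67), np.int64(46)), (328, np.int64(22), np.int64(577), np.int64(66), np.int64(44)), (332, np.int64(32), np.int64(520), np.int64(-157), np.int64(251)), (336, np.int64(95), np.int64(529), np.int64(-161), np.int64(252)), (340, np.int64(38), np.int64
[... 5058 characters left out ...]
1), np.int64(-130), np.int64(80)), (332, np.int64(23), np.int64(527), np.int64(-150), np.int64(100)), (336, np.int64(23), np.int64(532), np.int64(-168), np.int64(118)), (340, np.int64(29), np.int64(539), np.int64(-181), np.int64(130)), (344, np.int64(31), np.int64(585), np.int64(-88), np.int64(18))]
234 [(324, np.int64(22), np.int64(516), np.int64(-110), np.int64(47)), (328, np.int64(27), np.int64(521), np.int64(-134), np.int64(72)), (332, np.int64(22), np.int64(527), np.int64(-152), np.int64(89)), (336, np.int64(22), np.int64(532), np.int64(-169), np.int64(107)), (340, np.int64(43), np.int64(570), np.int64(-95), np.int64(16)), (344, np.int64(52), np.int64(581), np.int64(-99), np.int64(17))]
```

```bash
python3 - <<'E'
from h import *
def tipz():
    s=env.sense(); p=np.array(s["ee_pos"]); img,W=cloud("side"); out=[]
    for u in range(300,420):
        q=W[:,u]; m=(abs(q[:,0]-p[0])<.03)&(abs(q[:,1]-p[1])<.035)&(q[:,2]>p[2]-.06)&(q[:,2]<p[2]+.1)&(img[:,u].mean(-1)>60)
        if m.sum()>5: out.append((u,np.nanmin(q[m,2]).round(4)))
    print(p,out)
p=env.sense()["ee_pos"]
env.movel([p[0]-.06,p[1],.25],rate=.3); tipz()
effector.release(); tipz()
img,W=cloud("side"); save(img[100:300,220:460].repeat(2,0).repeat(2,1),"s4"); effector.grasp(10); st()
E
```

```text
[ 0.4865 -0.1252  0.2494] [(309, np.float64(0.3192)), (310, np.float64(0.2915)), (313, np.float64(0.2872)), (314, np.float64(0.2931)), (315, np.float64(0.2931)), (316, np.float64(0.2867)), (317, np.float64(0.2958)), (318, np.float64(0.293)), (319, np.float64(0.2899)), (320, np.float64(0.293))]
[ 0.4867 -0.1259  0.25  ] []
 t 16.95 p [ 0.4867 -0.1259  0.25  ] F [0.6308 0.3147 0.135 ] w 0.0007 g 0.0
```

View pics/s4.png

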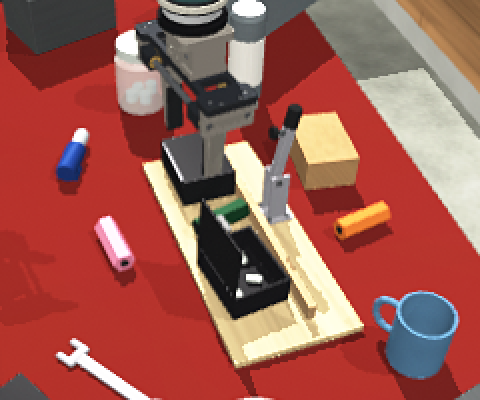

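The picture shows the open fingers ending near (210,175), about 39 mm short of the reported TCP (closed tip at z=0.288 against 0.249). The real tips are 39 mm behind the stated TCP, so the first passes went over the flap. I'll correct for it.

```bash
cat >> h.py <<'E'
OFF=np.array([0,0,.039])   # real tips sit this far above the reported TCP (tool down)
def ml(p,psi=None,rate=.15): env.movel(np.array(p)-OFF,None if psi is None else R(psi),rate)
def rc(p,psi): env.reach(np.array(p)-OFF,R(psi))
def here(): return np.array(env.sense()["ee_pos"])+OFF
E
python3 - <<'E'
from h import *
T=(.564,-.119); ty=.21
def C(th,r,d): return loc(T,ty,(-.043+r*np.cos(th)-.003*np.sin(th)-.010-d,-.003,.059+r*np.sin(th)+.003*np.cos(th)))
ml(C(1.6,.07,.032),ty,rate=.25)
for th in (1.45,1.2,.95,.7,.45,.2,.05,-.02):
    ml(C(th,.07,0),rate=.15); st(th)
for dz in (.002,.004,.006):
    ml(C(0,.07,0)-[0,0,dz],rate=.05); s=st("press")
    if abs(s["wrist_force"][2])>6: break
p=here(); ml([p[0]-.02,p[1],.2],rate=.3)
flap()
img,W=cloud("wrist"); save(img,"w5"); st()
for n in("tray","tray_end","socket","socket_mid","butt"): print(n,[(np.round(r["at"],3).tolist(),round(r["score"],2)) for r in tip_of("wrist",n)[:3]])
E
```

```text
1.45 t 18.18 p [ 0.5183 -0.1319  0.0905] F [-1.4915  0.388   0.7296] w 0.0001 g 0.0
1.2 t 18.44 p [ 0.5343 -0.1284  0.0864] F [ 0.0598 -0.3637 -0.7751] w 0.0003 g 0.0
0.95 t 18.71 p [ 0.5495 -0.1251  0.0785] F [-0.0231  0.2124 -0.0836] w 0.0002 g 0.0
0.7 t 18.98 p [ 0.5624 -0.1223  0.0672] F [0.661  0.0958 0.4228] w -0.0 g 0.0
0.45 t 19.24 p [ 0.5723 -0.1202  0.0531] F [ 0.4412 -0.1473 -0.328 ] w 0.0003 g 0.0
0.2 t 19.51 p [ 0.5785 -0.1188  0.0367] F [-0.254   0.2315  0.7679] w -0.0 g 0.0
0.05 t 19.76 p [ 0.5805 -0.1184  0.0263] F [ 0.0153 -0.1095  0.9893] w 0.0004 g 0.0
-0.02 t 20.01 p [ 0.5819 -0.1187  0.0241] F [-5.3886  0.6419 17.5558] w 0.0005 g 9.2
press t 20.26 p [ 0.5819 -0.1187  0.0239] F [-6.2993  1.208  22.0844] w 0.0002 g 11.0
0.076 18 [ 0.5958 -0.1539  0.0665] [0.5777 0.6108]
 t 20.98 p [ 0.561  -0.1182  0.1596] F [ 0.0916 -0.0536  0.1242] w 0.0004 g 0.0
tray [([0.564, -0.12, 0.007], 0.97), ([0.568, 0.004, 0.028], 0.34)]
tray_end []
socket [([0.399, 0.001, -0.002], 0.8), ([0.79, -0.048, -0.002], 0.73), ([0.639, 0.012, 0.181], 0.68)]
socket_mid [([0.787, -0.043, 0.015], 0.76), ([0.397, 0.005, 0.017], 0.65), ([0.564, 0.005, 0.028], 0.61)]
butt [([0.561, 0.066, 0.013], 0.96)]
```

View pics/w5.png

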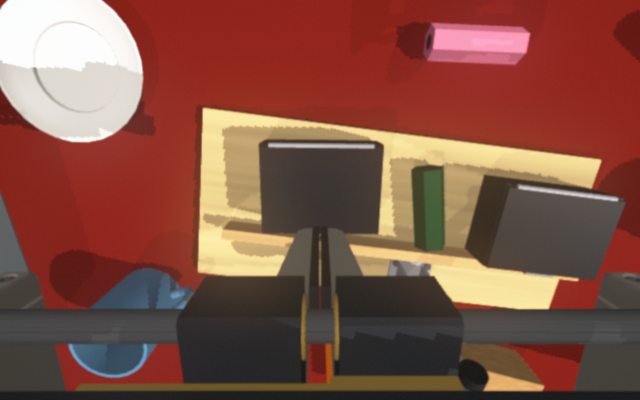

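Flap is shut (press reaction 22 N at tip z≈0.063); wrist view shows the level lid at (320,187) and the socket at (428,208). Next I widen the gap so that the open fingers fit, and profile the saucer.

```bash
python3 - <<'E'
from h import *
W=np.load("top0.npy"); img=cv2.imread("pics/top0.png").astype(int)
X,Y,Z=np.moveaxis(W,-1,0); m=(np.hypot(X-.508,Y+.392)<.1)&(img.min(-1)>120)&(Z>-.01)
c,r=cv2.minEnclosingCircle((W[m][:,:2]*1000).astype(np.float32)); print("saucer",c,r,np.median(W[m],0))
d=np.hypot(X-c[0]/1000,Y-c[1]/1000)
print([(lo,round(float(np.median(Z[m&(d*1000>=lo)&(d*1000<lo+10)])),4)) for lo in range(0,80,10)])
q0=np.array(env.sense()["joint_positions"])
p=dk(-.02,-.0145,.2)
best=None
for psi in (DY-np.pi/2,DY+np.pi/2):
    q=solver.inverse_kinematics(p-OFF,R(psi)); print(psi,q)
    if q is not None:
        d_=np.abs(np.array(q)-q0).max()
        if best is None or d_<best[0]: best=(d_,psi)
psi=best[1]
rc(dk(-.02,-.0145,.13),psi); st()
ml(dk(-.02,-.0145,.024),rate=.15); st("down")
for y in (-.03,-.045,-.06,-.073):
    ml(dk(-.02,y,.024),rate=.08); st(y)
ml(dk(-.02,-.066,.024),rate=.15); ml(dk(-.02,-.066,.2),rate=.25); st()
img,W=cloud("wrist"); save(img,"w6")
for n in("tray","tray_end","socket_mid","socket"): print(n,[(np.round(r["at"],3).tolist(),round(r["score"],2)) for r in tip_of("wrist",n)[:3]])
X,Y,Z=np.moveaxis(W,-1,0);I=img.astype(int)
b=(X>.5)&(X<.64)&(Y>-.25)&(Y<.06)
g=b&(I[...,1]>I[...,0]+12)&(I[...,1]>I[...,2]+3)
for n,mm in(("sock",g),("lid",b&(Z>.055)&(Z<.07)&(I.max(-1)<90)&(Y<-.05)&(X<.62))):
    print(n,mm.sum(),cv2.minAreaRect((W[mm][:,:2]*1000).astype(np.float32)),np.nanmedian(W[mm][:,2]))
E
```

```text
saucer (504.4658508300781, -393.3358459472656) 79.79959106445312 [ 0.502  -0.3914  0.0098]
[(0, 0.0056), (10, 0.0051), (20, 0.0048), (30, 0.005), (40, 0.0082), (50, 0.0118), (60, 0.016), (70, 0.0045)]
-1.4897963267948966 [-0.849   0.5394  1.1546  1.9056 -0.5644  1.0723  0.6209]
1.6517963267948965 [ 0.6882  0.4873 -0.8872  1.8128  0.4322  1.0485  2.8586]
 t 22.6 p [ 0.5534 -0.0358  0.0911] F [0.0692 0.5748 0.0579] w 0.0006 g 0.0
down t 23.46 p [ 0.5538 -0.036  -0.0144] F [ 0.0031 -0.4103  0.2891] w 0.0004 g 0.0
-0.03 t 23.8 p [ 0.5548 -0.052  -0.0144] F [-0.2018  1.1841  0.4362] w 0.0006 g 0.0
-0.045 t 24.14 p [ 0.5557 -0.067  -0.0149] F [ 0.0755 -0.9136 -0.4632] w 0.0003 g 0.0
-0.06 t 24.48 p [ 0.5568 -0.082  -0.015 ] F [-0.0127  0.6943 -0.5462] w 0.0005 g 0.0
-0.073 t 24.8 p [ 0.5579 -0.0949 -0.0149] F [ 0.4579 -0.6408 -0.1813] w 0.0006 g 0.0
 t 25.9 p [ 0.5565 -0.0863  0.1598] F [-0.318  -0.6454 -0.0413] w 0.0007 g 0.0
tray [([0.314, -0.406, -0.002], 0.93), ([0.214, -0.27, -0.001], 0.83)]
tray_end [([0.553, -0.106, 0.009], 0.89)]
socket_mid [([0.4, 0.006, 0.017], 0.79), ([0.789, -0.043, 0.014], 0.74), ([0.568, 0.002, 0.025], 0.71)]
socket [([0.564, 0.008, 0.015], 0.85), ([0.398, 0.003, -0.003], 0.68), ([0.793, -0.045, -0.003], 0.62)]
sock 2304 ((566.3097534179688, 9.711088180541992), (87.77021789550781, 24.348766326904297), 18.59901237487793) 0.04147160854380628
lid 1636 ((564.1106567382812, -162.6189422607422), (85.0154037475586, 117.0662612915039), 6.549079895019531) 0.061758981109758866
```

```bash
python3 - <<'E'
from h import *
psi=.325; c=np.array([.566,.009])-.017*np.array([-np.sin(psi),np.cos(psi)])
effector.release()
rc([*c,.13],psi); st()
for z in (.06,.035,.020):
    ml([*c,z],rate=.15); s=st(z)
    if abs(s["wrist_force"][2])>6: break
effector.grasp(35); st("grip")
p=here(); ml([p[0],p[1],.15],rate=.15); st("lift")
img,W=cloud("wrist"); save(img,"w7")
img,W=cloud("side"); save(img[100:300,220:460].repeat(2,0).repeat(2,1),"s7")
I=img.astype(int); g=(I[...,1]>I[...,0]+15)&(I[...,1]>I[...,2]+3)&(abs(W[...,0]-.57)<.12)&(abs(W[...,1])<.12)
print(g.sum(),np.nanmedian(W[g],0))
E
```

```text
t 28.83 p [ 0.5715 -0.0076  0.0911] F [-0.002 -0.219  0.845] w 0.0916 g 0.0
0.06 t 29.45 p [ 0.5719 -0.0075  0.0214] F [-0.3374  0.2706 -0.3472] w 0.092 g 0.0
0.035 t 29.77 p [ 0.5715 -0.0072 -0.0036] F [ 0.4557 -0.0254 -0.1923] w 0.0917 g 0.0
0.02 t 30.02 p [ 0.5713 -0.0071 -0.0187] F [ 0.3295 -0.2346 -1.2953] w 0.0916 g 0.0
grip t 30.95 p [ 0.5679 -0.0037 -0.0194] F [-8.2536  6.4059  6.0794] w 0.0332 g 34.8
lift t 31.97 p [ 0.5673 -0.0037  0.1101] F [-0.5292  0.4878 -1.983 ] w 0.0329 g 34.7
234 [ 0.5457 -0.0186  0.1705]
```

View pics/s7.png

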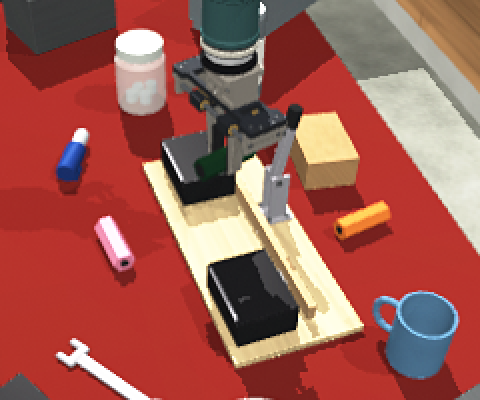

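The side view shows the green socket in the fingers at (215,160), clear of the dock, and the shut loose tray at (250,295). Next is the saucer.

```bash
python3 - <<'E'
from h import *
S=(.506,-.391); psi=-.2
rc([*S,.15],psi); st()
ml([*S,.05],rate=.2); ml([*S,.021],rate=.06); st("low")
effector.release(); st("open")
ml([*S,.16],rate=.2); st()
img,W=cloud("wrist"); I=img.astype(int)
g=(I[...,1]>I[...,0]+12)&(I[...,1]>I[...,2]+3)&(np.hypot(W[...,0]-S[0],W[...,1]-S[1])<.12)
print(g.sum(),cv2.minAreaRect((W[g][:,:2]*1000).astype(np.float32)),np.nanmedian(W[g],0))
for n in("saucer","socket"): print(n,[(np.round(r["at"],3).tolist(),round(r["score"],2)) for r in tip_of("wrist",n)[:3]])
# loose tray approach: beyond its right end, fingers closed
effector.grasp(10)
E
```

```text
t 33.52 p [ 0.5073 -0.389   0.1107] F [ 0.8757  0.2901 -2.4072] w 0.033 g 34.7
low t 34.81 p [ 0.5058 -0.3912 -0.0182] F [-0.007  -0.264  -2.7297] w 0.033 g 34.7
open t 35.77 p [ 0.506 -0.391 -0.018] F [-0.3029  0.7876 -0.1232] w 0.0915 g 0.0
 t 36.62 p [ 0.5055 -0.3902  0.1199] F [-0.5088 -0.2044 -0.4914] w 0.0917 g 0.0
2151 ((506.2878723144531, -387.2124328613281), (24.672382354736328, 88.4854507446289), 80.98992919921875) [ 0.5071 -0.3884  0.0367]
saucer []
socket [([0.505, -0.393, 0.009], 0.61)]
```

```bash
cat >> h.py <<'E'
def press(f,d,start,end,thr,step=.002):
    d=np.array(d)
    for k in np.arange(start,end,step):
        ml(f(k),rate=.05); F=np.array(env.sense()["wrist_force"])
        if abs(F[:2]@rot(DY)@d)>thr: break
    st(f"press {k:.4f}")
E
python3 - <<'E'
from h import *
psi=DY-np.pi/2
rc(dk(-.10,-.142,.13),psi)
ml(dk(-.10,-.142,.03),rate=.2); st()
ml(dk(-.068,-.142,.03),rate=.12)
press(lambda k:dk(k,-.142,.03),(1,0),-.066,-.056,8)
ml(dk(-.075,-.142,.03),rate=.2); ml(dk(-.10,-.235,.03),rate=.25); 
ml(dk(-.004,-.235,.03),rate=.25); st("behind")
ml(dk(-.004,-.12,.03),rate=.12); ml(dk(-.004,-.052,.03),rate=.1); st()
press(lambda k:dk(-.004,k,.03),(0,1),-.050,-.038,10)
ml(dk(-.004,-.06,.03),rate=.2)
ml(dk(-.004,-.06,.16),rate=.25)
img,W=cloud("wrist"); save(img,"w8"); I=img.astype(int); X,Y,Z=np.moveaxis(W,-1,0)
b=(X>.48)&(X<.62)&(Z>.055)&(Z<.07)&(I.max(-1)<90)&(Y>-.15)&(Y<.25)
L=np.stack([X-DO[0],Y-DO[1]],-1)@rot(DY)
q=L[b]; print(b.sum(),np.percentile(q,[.5,99.5],axis=0))
for n in("tray","tray_end","butt"): print(n,[(((np.array(r["at"][:2])-DO)@rot(DY)).round(4).tolist(),round(r["score"],2)) for r in tip_of("wrist",n)[:3]])
st()
E
```

```text
t 40.01 p [ 0.4842 -0.1703 -0.0084] F [0.039  0.2118 0.2009] w 0.0007 g 0.0
press -0.0560 t 41.92 p [ 0.5244 -0.1667 -0.0091] F [-9.8238 -1.8713  6.5173] w 0.0005 g 5.3
behind t 43.24 p [ 0.5875 -0.2521 -0.0096] F [-0.9115 -0.2918 -0.6866] w 0.0002 g 0.0
 t 45.18 p [ 0.5723 -0.0716 -0.009 ] F [-0.9829 -0.1234  0.1998] w 0.0002 g 0.0
press -0.0400 t 46.68 p [ 0.5718 -0.0656 -0.0083] F [  1.232  -11.4091  -1.7652] w 0.0003 g 6.3
18351 [[-0.0411 -0.0321]
 [ 0.0436  0.092 ]]
tray [([0.0018, 0.0256], 0.59)]
tray_end []
butt []
 t 47.8 p [ 0.5718 -0.0793  0.1194] F [-1.0804 -0.2074  0.0383] w 0.0002 g 0.0
```

View pics/w8.png

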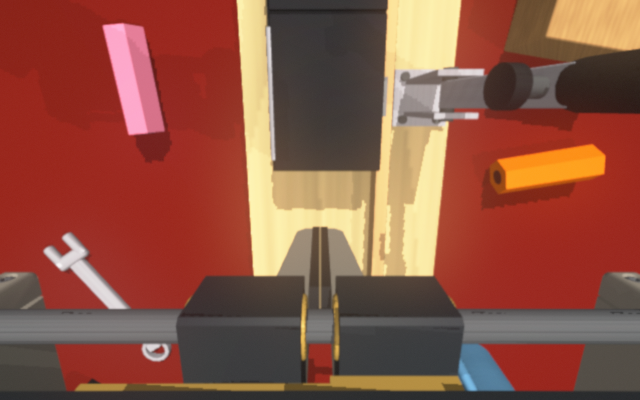

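The wrist view shows the loose tray meeting the fixed one, with a seam at row 10, lying along the fence at column 385. A quick re-press into the fence, then the clamp.

```bash
python3 - <<'E'
from h import *
psi=DY-np.pi/2
ml(dk(-.085,.01,.11),rate=.3); ml(dk(-.085,.015,.03),rate=.2)
ml(dk(-.066,.015,.03),rate=.15)
press(lambda k:dk(k,.015,.03),(1,0),-.063,-.052,9,.003)
ml(dk(-.085,.015,.03),rate=.25); ml(dk(-.085,.015,.27),rate=.4); st()
rc(dk(.165,.025,.27),DY); st("behind")
ml(dk(.165,.025,.188),rate=.25); st()
for x in (.13,.105,.085,.068):
    ml(dk(x,.025,.188),rate=.12); st(x)
env.pause(.5)
img,W=cloud("side"); save(img[100:300,220:460].repeat(2,0).repeat(2,1),"s9")
for n in("clamp_foot",): print(n,[(np.r_[(np.array(r["at"][:2])-DO)@rot(DY),r["at"][2]].round(4).tolist(),round(r["score"],2)) for r in tip_of("side",n)[:3]])
st()
E
```

```text
press -0.0540 t 50.17 p [ 0.5109 -0.0092 -0.0096] F [-14.2615   0.2214  13.8286] w 0.0003 g 8.2
 t 51.19 p [ 0.4864 -0.0107  0.231 ] F [-0.5705 -0.7392  0.4819] w 0.0007 g 0.0
behind t 52.38 p [0.7336 0.0183 0.2296] F [-0.8643 -0.2827 -0.1059] w 0.0002 g 0.0
 t 52.85 p [0.7344 0.0193 0.1495] F [0.093  0.3322 0.496 ] w 0.0007 g 0.0
0.13 t 53.29 p [0.701  0.0162 0.1513] F [ 0.8784 -0.2377  0.0336] w 0.0004 g 0.0
0.105 t 53.65 p [0.6753 0.0141 0.1495] F [ 0.7415 -0.309   0.67  ] w 0.0005 g 0.0
0.085 t 53.97 p [0.655  0.0123 0.149 ] F [ 0.4487  0.2639 -0.5241] w 0.0007 g 0.0
0.068 t 54.26 p [0.6381 0.011  0.149 ] F [-0.0581 -0.4274  0.0787] w 0.0008 g 0.0
clamp_foot [([-0.0003, 0.0283, 0.112], 0.76), ([0.0029, 0.0856, 0.0127], 0.45)]
 t 54.86 p [0.6378 0.011  0.149 ] F [-0.0618 -0.6693 -0.8108] w 0.0006 g 0.0
```

View pics/s9.png

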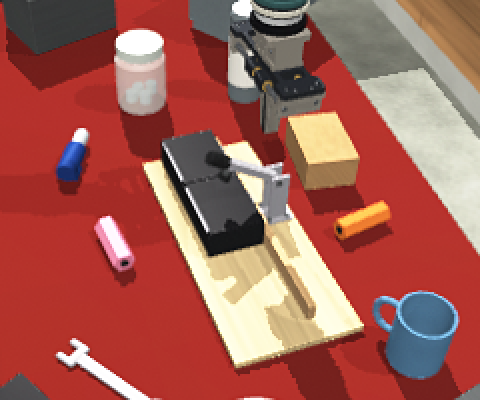

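The side view shows the clamp arm coming down over the butted trays, grip at (215,160) and still falling. I'll retreat and check the final state numerically.

```bash
python3 - <<'E'
from h import *
ml(dk(.075,.025,.27),rate=.3)
ml(dk(.09,.16,.3),rate=.3); env.pause(.3)
for cam in("top","side"):
    img,W=cloud(cam); I=img.astype(int); X,Y,Z=np.moveaxis(W,-1,0)
    L=np.stack([X-DO[0],Y-DO[1]],-1)@rot(DY); x,y=L[...,0],L[...,1]
    for lo in(-.05,-.035,-.02,0,.02,.04,.06):
        m=(x>lo)&(x<lo+.015)&(abs(y-.025)<.012)&(Z>.07)&(Z<.25); print(cam,lo,m.sum(),np.nanmax(Z[m]).round(4) if m.any() else None)
    b=(abs(x)<.06)&(Z>.054)&(Z<.07)&(I.max(-1)<90)&(y>-.08)&(y<.24)
    print("lids",b.sum(),np.percentile(L[b],[.5,99.5],axis=0).round(4),np.median(Z[b&(y<.08)]),np.median(Z[b&(y>.09)]))
    print([(n,[(np.round(r["at"],3).tolist(),round(r["score"],2)) for r in tip_of(cam,n)[:2]]) for n in("clamp_foot","saucer","tray_end","butt")])
st()
E
```

```text
top -0.05 27 0.1049
top -0.035 32 0.1049
top -0.02 26 0.1028
top 0 25 0.1035
top 0.02 26 0.1016
top 0.04 24 0.1045
top 0.06 27 0.1026
lids 1393 [[-0.0418 -0.0296]
 [ 0.0389  0.1875]] 0.062372586098614846 0.06264484005830684
[('clamp_foot', [([0.57, 0.008, 0.06], 0.54), ([0.563, 0.064, 0.013], 0.17)]), ('saucer', [([0.506, -0.392, 0.002], 0.67)]), ('tray_end', [([0.174, -0.294, 0.001], 0.92), ([0.565, 0.064, 0.015], 0.78)]), ('butt', [([0.562, 0.064, 0.014], 0.96)])]
side -0.05 28 0.1009
side -0.035 30 0.1017
side -0.02 34 0.1013
side 0 36 0.0996
side 0.02 33 0.0989
side 0.04 31 0.0999
side 0.06 31 0.0995
lids 1128 [[-0.0471 -0.0378]
 [ 0.043   0.2006]] 0.061552831406592234 0.06156435644168845
[('clamp_foot', [([0.571, 0.004, 0.066], 0.68), ([0.569, -0.001, 0.009], 0.3)]), ('saucer', [([0.501, -0.389, -0.005], 0.91)]), ('tray_end', [([0.286, -0.443, 0.002], 0.9), ([0.174, -0.296, -0.001], 0.73)]), ('butt', [([0.564, 0.064, 0.012], 0.94)])]
 t 56.7 p [0.6488 0.1473 0.261 ] F [-0.1414  0.3085  0.2388] w 0.0006 g 0.0
```

```bash
python3 -c "
from h import *
print(workorder.finish_job())"
```

```text
the job is handed in; nothing more can be done
None
```

I handed the job in at about 57 s. The flap is shut, the socket is in the saucer, the loose tray is butted against the fixed tray and fence, and the clamp foot rests on the flap; no verdict came back. Two empty passes over the flap came first, because the real fingertips sit about 39 mm behind the stated TCP, and I pushed the loose tray about 45 mm aside to reach the socket.

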